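# Slide a T-bolt home in the lathe's T-slot

### The arm

A 6-joint arm with a two-finger parallel gripper is mounted at the origin on the work surface. World frame = base frame: x ahead of the robot, y to its left, z up, the work surface at z = 0. Lengths are in m, angles in rad, forces in N, time in s.
With the tool pointing down it reaches from about 0.35 to 0.85 m from the base axis. Payload 8.1 kg.
Tool frame: the origin (TCP) lies at the centre of the arm's flange, where the gripper is bolted on; the fingertips stand 186 mm ahead of it and the grasp point (between the pads) lies 167 mm ahead of it; z points along the fingers, y is the line along which they close (so a half turn about z gives the same grasp; the last joint's range is limited). The gripper opens to 93 mm and grips with 3 to 60 N. Pads are 15 mm wide; open, the fingers measure 128 mm over their backs; the gripper's body (75 mm by 188 mm) begins 65 mm behind the grasp point.
Start: joints at [-1.256, 0.13, 1.488, -0, 1.523, -0.085], TCP at [0.234, -0.553, 0.405] pointing down, gripper open.
Joint ranges: [-2.96, 2.96], [-0.89, 2.26], [0.02, 2.5], [-1.34, 4.48], [0, 2.73], [-2.66, 2.66]. Speed limits (rad/s): [2.39, 2.39, 2.79, 3.14, 3.14, 3.14].

### API

Orientations are given as a rotation vector (axis times angle).
In Python, from plant import read_state, read_camera, camera_params, robot gives the robot as it stands.
- The arm moves only by the tool carry_out, never from a script. Its argument "targets" is a list of rows, each an object of numbers: "hand": the opening in per cent of the stroke, from 0 (shut) to 100 (fully open); "x", "y", "z": the shift along the tool's x, y, z in m; "ax", "ay", "az": the turn, a rotation vector about the tool's x, y, z in rad. In form: [{"hand": .., "x": .., "y": .., "z": .., "ax": .., "ay": .., "az": ..}, ...]. A call has 1 to 8 rows; each row is the pose to reach, as a shift and turn from the pose commanded when the call began, along the tool's axes at that moment; what a row does not reach only later rows make up. A row lasts 1/8 s, in which the tool goes at most 62.5 mm and 10.7 degrees, less where a joint would pass 70% of its speed; a pose out of reach is approached as far as the arm can. A call with a gripper value outside its range is refused whole. The fingers move at their own pace and stop on an object; "newtons" is the grip in N (left out, the last holds). Time passes only in rows, so rows that repeat a pose let the fingers close. It gives the time, the measured TCP pose, the force, the opening and the grip force at its end, in the units of the state.
- read_state(): the state, without advancing time (a new reading comes with each control period).
- read_camera(name): name is "scene" or "top"; returns (picture, depth): 420x560x3 uint8, blue, green, red; 420x560 float32, m along the optical axis (not along the pixel's ray), 0 where there is no reading.
- camera_params(name): a dict with "fx", "fy", "cx", "cy" (pixels), "position" and "rotation" of the camera in the world. Camera axes: x right, y up, looking along -z (the intrinsics and any distortion apply to the point x, -y, -z); pixel columns grow to the right and rows downward; lengths in m; the calibration is good to about 2 mm. A picture is of the moment at which its call begins. camera_params takes no time and is no camera call.
- robot.close_job(): hands the job in; it is judged then, once.
The state is a dict: "t": time; "q": joint angles; "dq": joint speeds; "joint_torque": joint torques, N m; "tool_pos": TCP position; "orientation": TCP orientation; "force": force on the tool from outside, world axes, zero at the start; "wrist_torque": the same for the moment, N m; "opening": finger opening in m; "gripper_force": force on a finger pad.
Only numpy, scipy, OpenCV 4.12 (cv2) and the standard library are available. Lean on these libraries where they do the work, as an engineer would, in place of code of your own. Each camera call takes 0.05 s, during which the arm holds its last target. There are 200 camera calls.

### The job

Pick up the T-bolt with the square foot, set it foot down on the blue bed and slide its foot sideways under the two overhanging lips until it is home against the brass stop hidden inside. Feel for the stop, lean on it for about half a second with roughly 8 N (always under 15 N, and never ramming bed or lips), then let go and leave it upright against the stop. Never tip the bolt over, and leave everything else where it is.

Things in the scene. Friction and masses are not known exactly. Their poses are not given: they have to be found in the camera images.
- rest: Fixed lathe compound rest: blue bed plate 200 x 110 x 20 mm with a steel T-slot block on its +x half. Origin: centre of the plate's underside, on the bench; +x points into the slot, z up. Slot along x on the centre line (y = 0), mouth at x = 0, closed at x = 90 mm; open bed from x = -100 to -27 mm. Lip tops are 46 mm above the origin. Black knob on the closed end.
- mouth (a point): Point on the bed's top face on the slot's centre line at the mouth, where the lips begin; axes as rest. Slot 47 mm wide, 14 mm high under two 12 mm thick lips with a 22 mm gap between them, which is bridged over (46 mm high) from x = 58 mm on. Lead-ins 14 mm high flare from the slot's width at the mouth to about 34 mm off the centre line at x = -27 mm.
- tbolt_mid (a point): T-bolt (loose, steel, 0.24 to 0.39 kg) standing on its dark square foot 44 x 44 x 12 mm; bright square shank 16 x 16 mm from 12 to 78 mm above the underside, brass tip to 88 mm. Point on its axis 44 mm above the underside; z up the shank, x, y along the sides of foot and shank (any quarter turn fits).
- tbolt_foot (a point): Centre of the underside of the T-bolt's foot; axes as tbolt_mid. Hold the shank with the fingertips over 30 mm above this, so that they pass over the lips. It drags on the bed with 1 to 3 N. The rigid brass stop is hidden under the bridge, at another depth every time: the foot meets it with this point 36 to 48 mm in from the mouth.
- stud: Bystander: round-footed stud, foot 54 mm across, brass shank 18 mm across, 74 mm high, a look-alike: leave alone. Origin under its foot.
- spacer: Bystander: steel spacer ring, 52 mm across, 30 mm high. Origin under its centre.
- toolholder: Bystander: dark steel tool holder, 85 x 34 x 38 mm with a 50 mm steel tool bit. Origin under its centre.
- grease: Bystander: red tin, 64 mm across, 70 mm high. Origin under its centre.
- wrench: Bystander: steel wrench lying flat. Origin under its middle.
- brush: Bystander: bench brush lying flat. Origin under its middle.
- woodblock: Bystander: wooden block 90 x 60 x 45 mm. Origin under its centre.
- barstock: Bystander: upright aluminium bar, 32 mm across, 100 mm high. Origin under its centre.
There are look-alikes about, which are no part of the job. What is shaped like the part that bears tbolt_mid but orange or purple is not meant.

How it is judged:
On the way, in this order (a step that is already met when the one before it is completed fails the run):
1. the T-bolt's foot is wholly under the lips, upright on the bed (x of tbolt_foot in the frame of rest above 0.024 m and z of tbolt_foot in the frame of rest between 0.017 and 0.0225 m and y of tbolt_foot in the frame of rest between -0.003 and 0.003 m and angle between tbolt_foot's own z axis and vertical below 0.08 rad), for 0.05 s.
2. the foot is pressed against the stop with more than 4 N for 0.3 s (all of step 1 and contact force between tbolt and stop_c0 above 4 N), for 0.3 s.
At the end, for the whole second after the job is handed in: The T-bolt stands upright (within 0.08 rad) on the bed in the slot, its foot under both lips within 3 mm of the centre line and its leading side within 2.5 mm of the stop, at rest and released (all of step 1 and horizontal distance between tbolt_foot and stop_c0 below 0.0285 m and linear speed of tbolt below 0.02 m/s); the robot touches nothing.
It fails at once if the T-bolt is pressed against the stop with 15 N or more (contact force between tbolt and stop_c0 above 15 N).
It fails at once if the T-bolt is rammed or jammed against the rest (bed, lips or slot sides) with 60 N or more (contact force between tbolt and rest above 60 N).
It fails at once if the T-bolt is tipped by more than 0.5 rad (angle between tbolt_foot's own z axis and vertical above 0.5 rad).
It fails at once if another thing on the bench is moved by more than 20 mm (distance of any of stud, spacer, toolholder, grease, wrench, brush, woodblock, barstock from where it was at the start of the episode above 0.02 m).
It also fails if it takes over 67 s, if anything falls off the work surface, if the arm or the gripper's body presses on something with over 40 N, if the wrist force passes 120 N, or if a joint passes its speed limit or range.

## Working session

There is one attempt and no reset: what is moved stays moved. The work goes in short steps, Python scripts to look and compute and a tool call to move; the robot and the scene stay as the last step left them, time stands still between calls to the robot, and variables do not carry over. Pictures are saved under pics/ and viewed, at most 10 in all, crops included, and the job is handed in when it is done.

Besides the shell and the picture viewer there is one more tool, called after "Emit:" by a JSON object that holds its "name" and its "arguments", one argument or row to a line. carry_out: Moves the arm, as the interface text tells. Its arguments: {"type":"object","properties":{"targets":{"type":"array","items":{"type":"object","properties":{"hand":{"type":"number"},"x":{"type":"number"},"y":{"type":"number"},"z":{"type":"number"},"ax":{"type":"number"},"ay":{"type":"number"},"az":{"type":"number"}}}},"newtons":{"type":"number"}},"required":["targets"]}

```bash
mkdir -p pics; ls
python3 - <<'E'
from plant import *
import cv2,numpy as np
for n in("scene","top"):
    im,d=read_camera(n); cv2.imwrite(f"pics/{n}0.png",im); np.savez(f"{n}0.npz",im=im,d=d)
    print(n,camera_params(n))
print(read_state())
E
```

```text
pics
scene {'fx': 445.7573519647446, 'fy': 445.7573519647446, 'cx': 277.4450949487899, 'cy': 208.85031881224452, 'position': array([ 1.00676831, -0.60652275,  1.0211349 ]), 'rotation': array([0.64716591, 0.2128014 , 0.5807569 ])}
top {'fx': 417.1270132724612, 'fy': 417.1270132724612, 'cx': 280.8766931157824, 'cy': 212.18482233699217, 'position': array([0.41276498, 0.01251526, 1.27076431]), 'rotation': array([ 0.08926293, -0.12392181, -1.58574188])}
{'t': 0.1, 'q': array([-1.25641267e+00,  1.31096153e-01,  1.48915321e+00, -2.07484751e-05,
        1.52304000e+00, -8.53664762e-02]), 'dq': array([ 1.10918376e-04,  8.24206326e-04, -3.45011982e-03,  6.17232195e-05,
       -2.52447165e-04, -8.09123699e-05]), 'joint_torque': array([ 1.75919788e-03, -5.61343074e+01, -4.93094623e+01,  7.71756750e-02,
        2.91418796e-02, -8.46135254e-05]), 'tool_pos': array([ 0.23348372, -0.55248122,  0.40379525]), 'orientation': array([-3.07739786e+00, -6.23420788e-01,  3.36680313e-04]), 'force': array([ 0.17352068,  0.68294444, -0.4898383 ]), 'wrist_torque': array([-0.05904462,  0.04326851,  0.01032978]), 'gripper_force': 0.0, 'opening': 0.09301728298900581}
```

View pics/top0.png

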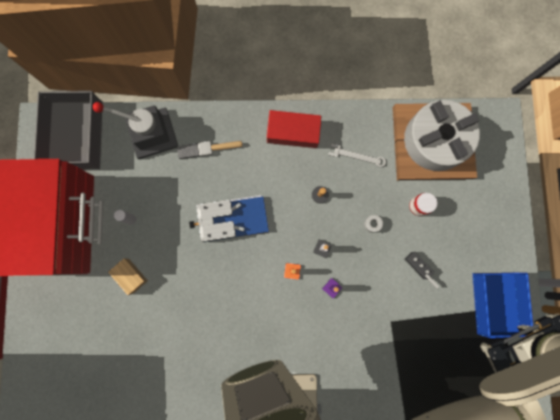

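View pics/scene0.png

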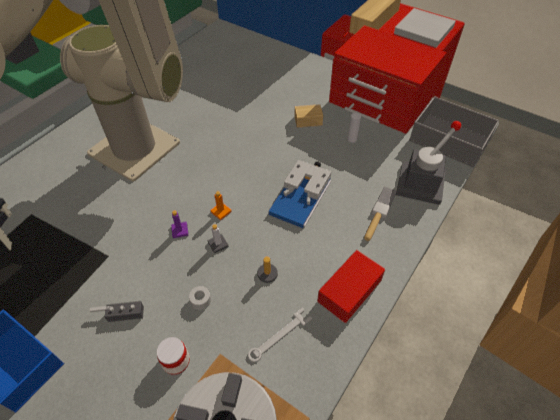

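The top picture shows four upright parts. The candidates are the dark square foot with bright shank at (324,248), the orange one at (293,271), the purple one at (333,288) and the round-footed stud at (321,194). I choose (324,248), which is scene (217,240). The rest is at (232,218) with its knob at (192,224), so its mouth faces image right.

```bash
cat > h.py <<'E'
import numpy as np,cv2
from scipy.spatial.transform import Rotation as R
from plant import *
def rays(n,uv):
    p=camera_params(n);uv=np.atleast_2d(np.float64(uv))
    v=np.c_[(uv[:,0]-p['cx'])/p['fx'],-(uv[:,1]-p['cy'])/p['fy'],-np.ones(len(uv))]
    return p['position'],R.from_rotvec(p['rotation']).apply(v)
def onplane(n,uv,z):
    o,d=rays(n,uv); return o+d*((z-o[2])/d[:,2])[:,None]
def cloud(n,dep):
    v,u=np.mgrid[:420,:560]; o,d=rays(n,np.c_[u.ravel(),v.ravel()])
    return (o+d*dep.reshape(-1,1)).reshape(420,560,3)
E
python3 - <<'E'
from h import *
np.set_printoptions(precision=4,suppress=True)
for n,b,r in(("top",(300,225,350,275),(185,190,280,250)),("scene",(195,215,240,255),(265,150,340,230))):
    f=np.load(n+"0.npz");im,d=f['im'],f['d'];P=cloud(n,d)
    hsv=cv2.cvtColor(im,cv2.COLOR_BGR2HSV)
    reg=np.zeros((420,560),bool);reg[r[1]:r[3],r[0]:r[2]]=1
    blue=reg&(hsv[...,0]>95)&(hsv[...,0]<125)&(hsv[...,1]>130)&(P[...,2]>.012)&(P[...,2]<.028)
    print(n,"blue n",blue.sum(),"z",np.median(P[blue][:,2]),cv2.minAreaRect(P[blue][:,:2].astype(np.float32)))
    lip=reg&(P[...,2]>.040)&(P[...,2]<.054)
    print("lip",lip.sum(),np.median(P[lip][:,2]),cv2.minAreaRect(P[lip][:,:2].astype(np.float32)))
    al=reg&(P[...,2]>.012)&(P[...,2]<.056)
    print("all",cv2.minAreaRect(P[al][:,:2].astype(np.float32)))
    reg=np.zeros((420,560),bool);reg[b[1]:b[3],b[0]:b[2]]=1
    for lo,hi in((.006,.02),(.03,.07),(.078,.1)):
        m=reg&(P[...,2]>lo)&(P[...,2]<hi);q=P[m]
        print(lo,m.sum(),q.mean(0),cv2.minAreaRect(q[:,:2].astype(np.float32)))
    c=[cv2.resize(im[y0:y1,x0:x1],(390,390),interpolation=cv2.INTER_CUBIC) for x0,y0,x1,y1 in(b,r)]
    cv2.imwrite(f"c_{n}.png",np.hstack(c))
cv2.imwrite("pics/crops.png",cv2.resize(np.vstack([cv2.imread("c_top.png"),cv2.imread("c_scene.png")]),(600,600)))
E
```

```text
top blue n 855 z 0.019365168070375915 ((0.5698463320732117, 0.09344559907913208), (0.10276616364717484, 0.12337769567966461), 7.876988887786865)
lip 1104 0.04536152845949837 ((0.5576057434082031, 0.18986673653125763), (0.11014914512634277, 0.12111023813486099), 7.858310699462891)
all ((0.565514326095581, 0.14436006546020508), (0.11353963613510132, 0.2282896786928177), 7.951928615570068)
0.006 170 [ 0.4699 -0.1385  0.0111] ((0.47364142537117004, -0.1440226435661316), (0.14230138063430786, 0.10562790185213089), 43.375701904296875)
0.03 12 [ 0.4691 -0.134   0.0521] ((0.46871042251586914, -0.13329976797103882), (0.019299305975437164, 0.008851250633597374), 24.618833541870117)
0.078 22 [ 0.4715 -0.1375  0.0857] ((0.47193384170532227, -0.13602779805660248), (0.015731152147054672, 0.011576817370951176), 45.170501708984375)
scene blue n 1042 z 0.019772404798636734 ((0.5696755051612854, 0.10473111271858215), (0.10883358865976334, 0.1593005359172821), 6.89422607421875)
lip 872 0.04579249445793748 ((0.5586599111557007, 0.17707577347755432), (0.11228242516517639, 0.10529255867004395), 7.45544958114624)
all ((0.56598961353302, 0.14048942923545837), (0.11594900488853455, 0.2308976799249649), 7.97135066986084)
0.006 210 [ 0.4695 -0.1366  0.012 ] ((0.45942848920822144, -0.1174568235874176), (0.06685709953308105, 0.1319972574710846), 20.101415634155273)
0.03 62 [ 0.476  -0.1449  0.0493] ((0.4745054244995117, -0.14576241374015808), (0.02008649706840515, 0.01333179883658886), 31.510759353637695)
0.078 28 [ 0.473  -0.1426  0.0851] ((0.47230276465415955, -0.14282535016536713), (0.011171206831932068, 0.014603429473936558), 16.052045822143555)
```

View pics/crops.png

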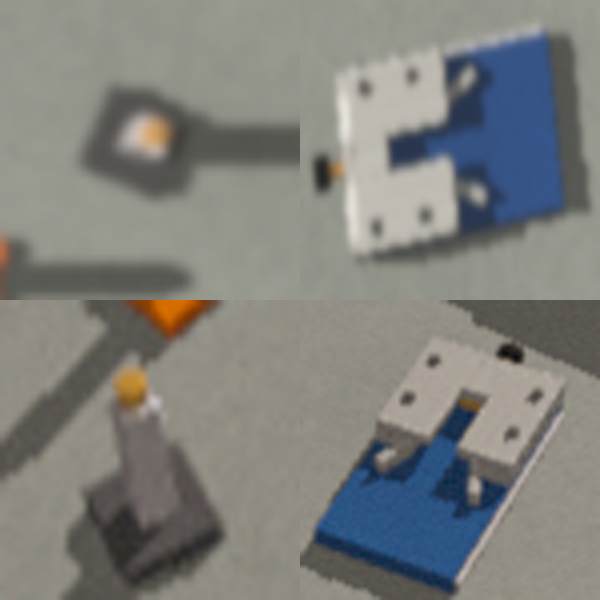

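The crops confirm the choice: dark square foot, bright square shank, brass tip. The top crop also shows the slot, with its knob end on the left (+y world) and its mouth on the right. Next I'll get the bolt's yaw from its foot corners and the rest's edges by line fits.

Run:
```python
from h import *
np.set_printoptions(precision=4,suppress=True)
# foot mask: dark pixels (less bluish than shadow?) using height
for n,b in(("top",(300,225,350,275)),("scene",(200,215,240,255))):
    f=np.load(n+"0.npz");im,d=f['im'],f['d'];P=cloud(n,d)
    reg=np.zeros((420,560),bool);reg[b[1]:b[3],b[0]:b[2]]=1
    m=reg&(P[...,2]>.0085)&(P[...,2]<.016)&(im.max(2)<115)
    k,l,s,c=cv2.connectedComponentsWithStats(m.astype(np.uint8)); i=1+np.argmax(s[1:,4]); m=l==i
    uv=np.argwhere(m)[:,::-1]; q=onplane(n,uv,.012)
    print(n,m.sum(),np.median(P[m][:,2]),cv2.minAreaRect(q[:,:2].astype(np.float32)),q.mean(0))
    g=im[b[1]:b[3],b[0]:b[2]].max(2)
    if n=="top": print(g[8:38,8:40])
# manual corners
print(onplane("scene",[(208.2,241),(214.5,250),(228.3,245)],.012))
print(onplane("top",[(314.2,251.5),(319.2,239.8),(327,257.5)],.012))
u=np.array([-np.sin(np.radians(7.93)),np.cos(np.radians(7.93))]);w=np.array([-u[1],u[0]])
for n,r in(("top",(185,190,280,250)),("scene",(265,150,340,230))):
    f=np.load(n+"0.npz");im,d=f['im'],f['d'];P=cloud(n,d)
    reg=np.zeros((420,560),bool);reg[r[1]:r[3],r[0]:r[2]]=1
    A=P[...,:2]@u;B=P[...,:2]@w;Z=P[...,2]
    lip=reg&(Z>.041)&(Z<.052)
    s=[(round(a,3),*np.round([B[k].min(),B[k].max()],4)) for a in np.arange(.03,.24,.01) for k in [lip&(abs(A-a)<.004)] if k.sum()>5]
    print(n,"lip",np.array(s))
    bl=reg&(Z>.014)&(Z<.027)&(im[...,0]>im[...,2]*1.6)
    s=[(round(a,3),*np.round([B[k].min(),B[k].max()],4)) for a in np.arange(-.04,.12,.01) for k in [bl&(abs(A-a)<.004)] if k.sum()>5]
    print("blue",np.array(s)); print("blue A",A[bl].min(),A[bl].max())
    s=[(round(a,3),*np.round([A[k].min(),A[k].max()],4)) for a in np.arange(-.63,-.52,.008) for k in [lip&(abs(B-a)<.004)] if k.sum()>5]
    print("lipA",np.array(s))
```

```text
top 122 0.011549584983437167 ((0.47154700756073, -0.138423353433609), (0.04303662106394768, 0.042427025735378265), 64.93527221679688) [ 0.4698 -0.1362  0.012 ]
[[152 152 151 150 150 151 149 149 147 146 146 147 149 151 151 151 151 151
  152 152 150 148 147 148 149 149 148 148 149 150 150 149]
 [152 152 153 152 152 152 150 148 146 146 147 147 149 151 151 150 151 152
  152 152 151 148 148 148 150 150 149 148 148 148 148 148]
 [152 152 152 152 152 151 150 148 147 146 148 147 149 150 150 151 151 152
  152 152 149 148 148 148 150 151 150 148 147 147 147 148]
 [151 152 151 151 150 150 149 148 147 148 147 147 149 151 151 151 151 152
  152 151 149 148 147 147 150 151 150 148 146 146 146 147]
 [151 151 150 149 148 148 148 148 148 148 146 146 148 150 151 151 151 152
  151 150 148 147 148 148 150 150 150 148 147 147 146 148]
 [151 151 150 149 149 149 148 149 148 145 139 137 140 144 144 145 145 146
  148 147 147 147 147 149 149 150 149 149 148 148 148 149]
 [152 151 150 150 149 150 149 149 146 137 124 117 121 124 126 127 128 132
  138 145 147 147 147 148 148 149 149 149 148 149 150 150]
 [152 151
[... 4979 characters left out ...]
 0.01   -0.6325 -0.524 ]
 [ 0.02   -0.6319 -0.5241]
 [ 0.03   -0.6328 -0.5258]
 [ 0.04   -0.6319 -0.5255]
 [ 0.05   -0.6145 -0.526 ]
 [ 0.06   -0.586  -0.5597]
 [ 0.07   -0.5792 -0.5624]
 [ 0.08   -0.5746 -0.5628]
 [ 0.09   -0.5772 -0.5633]
 [ 0.1    -0.5763 -0.5637]]
blue A -0.05439138734581802 0.10499013162758879
lipA [[-0.63    0.0452  0.1468]
 [-0.622   0.0458  0.1478]
 [-0.614   0.0492  0.149 ]
 [-0.606   0.0472  0.1493]
 [-0.598   0.0473  0.1474]
 [-0.59    0.0467  0.1461]
 [-0.582   0.1046  0.1494]
 [-0.574   0.1054  0.147 ]
 [-0.566   0.0458  0.1499]
 [-0.558   0.0471  0.1478]
 [-0.55    0.0483  0.1482]
 [-0.542   0.0465  0.1513]
 [-0.534   0.0475  0.1475]
 [-0.526   0.0481  0.1494]]
```

```bash
cat >> h.py <<'E'
def delta(goal,yaw,base=None):
    """tool-frame shift & turn from current TCP pose to goal TCP, tool y at world angle yaw (deg, mod 180)"""
    s=read_state(); Rc=R.from_rotvec(s['orientation'])
    best=None
    for y in(yaw,yaw+180):
        a=np.radians(y);Y=np.array([np.cos(a),np.sin(a),0]);Z=np.array([0,0,-1.]);X=np.cross(Y,Z)
        Rg=R.from_matrix(np.c_[X,Y,Z]); t=(Rc.inv()*Rg).as_rotvec()
        if best is None or np.linalg.norm(t)<np.linalg.norm(best):best=t
    m=Rc.as_matrix(); print("toolx",m[:,0].round(3),"tooly",m[:,1].round(3),"toolz",m[:,2].round(3))
    print("shift",(m.T@(np.array(goal)-s['tool_pos'])).round(4),"turn",best.round(4))
    return s
E
python3 - <<'E'
from h import *
for z in(.36,.222):
    s=delta([.4722,-.1402,z],65.5)
print(s['q'],np.degrees(np.arctan2(-.1402,.4722)))
E
```

```text
toolx [0.921 0.389 0.   ] tooly [ 0.389 -0.921 -0.002] toolz [-0.001  0.002 -1.   ]
shift [ 0.3803 -0.2868  0.0443] turn [-1.600e-03  6.000e-04  8.274e-01]
toolx [0.921 0.389 0.   ] tooly [ 0.389 -0.921 -0.002] toolz [-0.001  0.002 -1.   ]
shift [ 0.3803 -0.2866  0.1823] turn [-1.600e-03  6.000e-04  8.274e-01]
[-1.25641267e+00  1.31096153e-01  1.48915321e+00 -2.07484751e-05
  1.52304000e+00 -8.53664762e-02] -16.5365801859578
```

Emit:
{"name": "carry_out", "arguments": {
  "targets": [
    {"hand": 60,"x": 0.0475,"y": -0.0359,"z": 0.0055,"az": 0.103},
    {"hand": 60,"x": 0.095,"y": -0.0717,"z": 0.011,"az": 0.207},
    {"hand": 60,"x": 0.1426,"y": -0.1076,"z": 0.0166,"az": 0.31},
    {"hand": 60,"x": 0.19,"y": -0.1434,"z": 0.022,"az": 0.414},
    {"hand": 60,"x": 0.2377,"y": -0.1793,"z": 0.0277,"az": 0.517},
    {"hand": 60,"x": 0.2852,"y": -0.2151,"z": 0.033,"az": 0.62},
    {"hand": 60,"x": 0.3328,"y": -0.251,"z": 0.039,"az": 0.724},
    {"hand": 60,"x": 0.3803,"y": -0.2868,"z": 0.0443,"az": 0.8274}
  ],
  "newtons": 20
}}

```text
schema error: expected keys hand, x, y, z, ax, ay, az
```

Run:
```python
from h import *
for n in("top","scene"):
    im,d=read_camera(n); np.savez(n+"1.npz",im=im,d=d)
    cv2.imwrite(f"p_{n}.png",cv2.resize(im[130:330,170:420] if n=="top" else im[100:300,120:370],(500,400)))
cv2.imwrite("pics/above.png",cv2.resize(np.hstack([cv2.imread("p_top.png"),cv2.imread("p_scene.png")]),(800,320)))
s=delta([.4722,-.1402,.222],65.5);print(s['t'],s['tool_pos'],s['opening'],s['q'],s['force'])
```

```text
toolx [0.921 0.389 0.   ] tooly [ 0.389 -0.921 -0.001] toolz [-0.     0.001 -1.   ]
shift [ 0.3803 -0.2867  0.1825] turn [-1.100e-03  4.000e-04  8.274e-01]
0.2 [ 0.23353962 -0.55254643  0.40409064] 0.09277600980637034 [-1.25636602e+00  1.30906473e-01  1.48882191e+00  6.00645721e-06
  1.52301295e+00 -8.54074764e-02] [-0.21316557  0.51022079  0.34808521]
```

View pics/above.png

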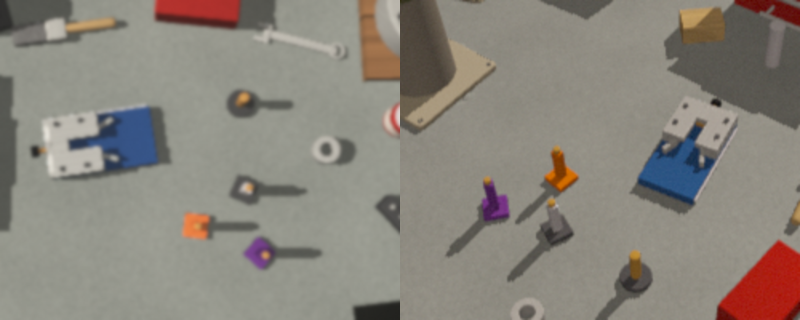

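The move was refused because every row needs all its keys. The picture shows the scene unchanged, with the bolt at (245,188) in the left half.

Emit:
{"name": "carry_out", "arguments": {
  "targets": [
    {"hand": 60,"x": 0.0475,"y": -0.0359,"z": 0.0055,"ax": 0,"ay": 0,"az": 0.103},
    {"hand": 60,"x": 0.095,"y": -0.0717,"z": 0.011,"ax": 0,"ay": 0,"az": 0.207},
    {"hand": 60,"x": 0.1426,"y": -0.1076,"z": 0.0166,"ax": 0,"ay": 0,"az": 0.31},
    {"hand": 60,"x": 0.19,"y": -0.1434,"z": 0.022,"ax": 0,"ay": 0,"az": 0.414},
    {"hand": 60,"x": 0.2377,"y": -0.1793,"z": 0.0277,"ax": 0,"ay": 0,"az": 0.517},
    {"hand": 60,"x": 0.2852,"y": -0.2151,"z": 0.033,"ax": 0,"ay": 0,"az": 0.62},
    {"hand": 60,"x": 0.3328,"y": -0.251,"z": 0.039,"ax": 0,"ay": 0,"az": 0.724},
    {"hand": 60,"x": 0.3803,"y": -0.2868,"z": 0.0443,"ax": 0,"ay": 0,"az": 0.8274}
  ],
  "newtons": 20
}}

```text
t: 1.2
tool_pos: [0.4728, -0.1386, 0.3603]
orientation: [3.069, -0.672, 0.001]
force: [1.4, -0.6, -0.9]
opening: 0.0555
gripper_force: 0.0
```

Run:
```python
from h import *
for n in("top","scene"):
    im,d=read_camera(n); np.savez(n+"1.npz",im=im,d=d)
    cv2.imwrite(f"p_{n}.png",cv2.resize(im[190:290,260:385] if n=="top" else im[130:290,120:320],(500,400)))
cv2.imwrite("pics/above2.png",cv2.resize(np.hstack([cv2.imread("p_top.png"),cv2.imread("p_scene.png")]),(800,320)))
s=delta([.4722,-.1402,.222],65.5);print(s['t'],s['tool_pos'],s['opening'],s['q'],s['force'])
```

```text
toolx [ 0.911 -0.413 -0.001] tooly [-0.413 -0.911 -0.002] toolz [-0.     0.002 -1.   ]
shift [0.0005 0.0049 0.1377] turn [-0.0019  0.0012  0.0023]
1.3 [ 0.47376072 -0.1358088   0.35967408] 0.05553022021194763 [-0.38401633 -0.13706241  1.83765182  0.00197963  1.44207466  1.6117899 ] [-0.4778647  -0.35421626 -0.32701748]
```

View pics/above2.png

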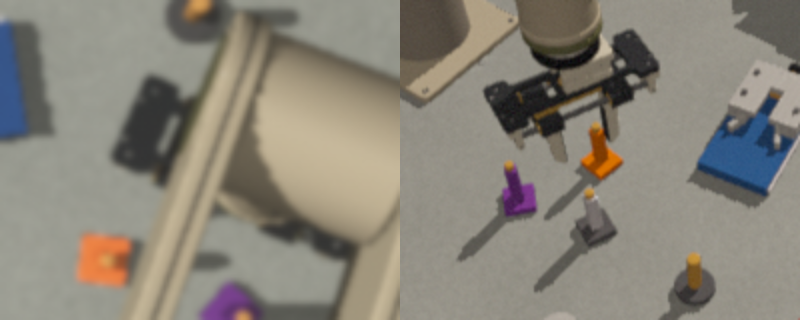

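The left half shows the gripper above the bolt, and the right half shows the fingers at (560,150) and (610,115) with the bolt at (595,215) below them. I'll lower to just above the tip, let it settle and check.

Emit:
{"name": "carry_out", "arguments": {
  "targets": [
    {"hand": 60,"x": 0,"y": 0,"z": 0.04,"ax": 0,"ay": 0,"az": 0},
    {"hand": 60,"x": 0,"y": 0,"z": 0.078,"ax": 0,"ay": 0,"az": 0},
    {"hand": 60,"x": 0,"y": 0,"z": 0.078,"ax": 0,"ay": 0,"az": 0},
    {"hand": 60,"x": 0,"y": 0,"z": 0.078,"ax": 0,"ay": 0,"az": 0}
  ]
}}

```text
t: 1.8
tool_pos: [0.4725, -0.1411, 0.2838]
orientation: [3.07, -0.667, 0.002]
force: [0.2, -0.3, 0.2]
opening: 0.0556
gripper_force: 0.0
```

Run:
```python
from h import *
im,d=read_camera("scene"); np.savez("scene2.npz",im=im,d=d)
cv2.imwrite("pics/near.png",cv2.resize(im[150:270,160:300],(700,600),interpolation=cv2.INTER_CUBIC))
s=delta([.4722,-.1402,.222],65.5);print(s['t'],s['tool_pos'],s['force'])
```

```text
toolx [ 0.91  -0.415  0.003] tooly [-0.415 -0.91  -0.   ] toolz [ 0.002 -0.001 -1.   ]
shift [-0.0012 -0.0006  0.0625] turn [-0.     -0.0027 -0.0002]
1.85 [ 0.47285434 -0.14117828  0.28448325] [0.02840359 0.05949194 0.18845616]
```

View pics/near.png

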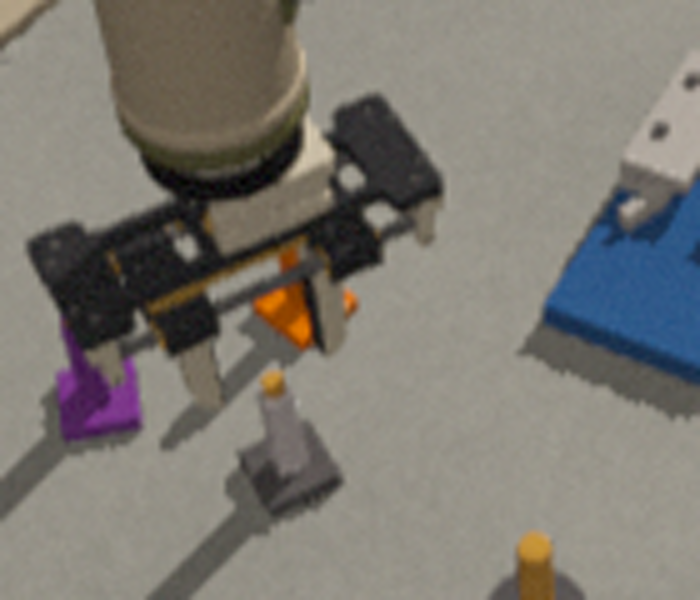

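The finger tips are at (205,400) and (330,345), and the bolt tip at (272,380) sits midway between them, so they are aligned. Descend and grip.

Emit:
{"name": "carry_out", "arguments": {
  "targets": [
    {"hand": 60,"x": 0,"y": 0,"z": 0.03,"ax": 0,"ay": 0,"az": 0},
    {"hand": 60,"x": 0,"y": 0,"z": 0.06,"ax": 0,"ay": 0,"az": 0},
    {"hand": 60,"x": 0,"y": 0,"z": 0.06,"ax": 0,"ay": 0,"az": 0},
    {"hand": 10,"x": 0,"y": 0,"z": 0.06,"ax": 0,"ay": 0,"az": 0},
    {"hand": 10,"x": 0,"y": 0,"z": 0.06,"ax": 0,"ay": 0,"az": 0},
    {"hand": 10,"x": 0,"y": 0,"z": 0.06,"ax": 0,"ay": 0,"az": 0},
    {"hand": 10,"x": 0,"y": 0,"z": 0.06,"ax": 0,"ay": 0,"az": 0},
    {"hand": 10,"x": 0,"y": 0,"z": 0.06,"ax": 0,"ay": 0,"az": 0}
  ],
  "newtons": 20
}}

```text
t: 2.85
tool_pos: [0.4724, -0.1404, 0.2227]
orientation: [-3.07, 0.667, -0.001]
force: [0.4, 1.1, 2.7]
opening: 0.0158
gripper_force: 20.0
```

Run:
```python
from h import *
s=read_state();print(s['t'],s['tool_pos'],s['force'],s['wrist_torque'],s['opening'],s['gripper_force'])
u=np.array([-.1380,.9904]);w=np.array([-.9904,-.1380])
# goal over open bed: rest x -62 -> A=.0495-.062
for A,z in((.0495-.060,.32),(.0495-.060,.244)):
    g=A*u-.578*w; print(g); s=delta([*g,z],97.93)
```

```text
2.85 [ 0.47237695 -0.14043149  0.2226928 ] [0.38688563 1.11342121 2.69288209] [ 0.21014411  0.00836579 -0.00242893] 0.015832948301878435 19.999894201755524
[0.5739002 0.0693648]
toolx [ 0.91  -0.415  0.   ] tooly [-0.415 -0.91  -0.   ] toolz [ 0. -0. -1.]
shift [ 0.0054 -0.233  -0.0973] turn [-0.00e+00 -5.00e-04 -5.66e-01]
[0.5739002 0.0693648]
toolx [ 0.91  -0.415  0.   ] tooly [-0.415 -0.91  -0.   ] toolz [ 0. -0. -1.]
shift [ 0.0054 -0.233  -0.0213] turn [-0.00e+00 -5.00e-04 -5.66e-01]
```

Gripped squarely, with an opening of 15.8 mm against the 16 mm shank. Lift and carry it over the open bed.

Emit:
{"name": "carry_out", "arguments": {
  "targets": [
    {"hand": 10,"x": 0,"y": 0,"z": -0.03,"ax": 0,"ay": 0,"az": 0},
    {"hand": 10,"x": 0,"y": 0,"z": -0.075,"ax": 0,"ay": 0,"az": 0},
    {"hand": 10,"x": 0.001,"y": -0.03,"z": -0.097,"ax": 0,"ay": 0,"az": -0.07},
    {"hand": 10,"x": 0.002,"y": -0.08,"z": -0.097,"ax": 0,"ay": 0,"az": -0.2},
    {"hand": 10,"x": 0.003,"y": -0.13,"z": -0.097,"ax": 0,"ay": 0,"az": -0.32},
    {"hand": 10,"x": 0.004,"y": -0.18,"z": -0.097,"ax": 0,"ay": 0,"az": -0.44},
    {"hand": 10,"x": 0.005,"y": -0.215,"z": -0.097,"ax": 0,"ay": 0,"az": -0.52},
    {"hand": 10,"x": 0.0054,"y": -0.233,"z": -0.097,"ax": 0,"ay": 0,"az": -0.566}
  ],
  "newtons": 25
}}

```text
t: 3.85
tool_pos: [0.5739, 0.071, 0.3185]
orientation: [-3.134, -0.223, 0.003]
force: [-1.1, -1.0, -3.1]
opening: 0.0157
gripper_force: 25.0
```

Emit:
{"name": "carry_out", "arguments": {
  "targets": [
    {"hand": 10,"x": 0,"y": 0,"z": 0,"ax": 0,"ay": 0,"az": 0},
    {"hand": 10,"x": 0,"y": 0,"z": 0,"ax": 0,"ay": 0,"az": 0},
    {"hand": 10,"x": 0,"y": 0,"z": 0.03,"ax": 0,"ay": 0,"az": 0},
    {"hand": 10,"x": 0,"y": 0,"z": 0.06,"ax": 0,"ay": 0,"az": 0},
    {"hand": 10,"x": 0,"y": 0,"z": 0.06,"ax": 0,"ay": 0,"az": 0},
    {"hand": 10,"x": 0,"y": 0,"z": 0.06,"ax": 0,"ay": 0,"az": 0}
  ]
}}

```text
t: 4.6
tool_pos: [0.5741, 0.0685, 0.2607]
orientation: [3.134, 0.215, 0.002]
force: [0.5, -0.3, -3.3]
opening: 0.0157
gripper_force: 25.0
```

Run:
```python
from h import *
np.set_printoptions(precision=4,suppress=True)
s=delta([.5739,.0694,.2427],97.93);print(s['t'],s['tool_pos'],s['force'],s['wrist_torque'],s['opening'],s['gripper_force'])
im,d=read_camera("scene"); np.savez("scene3.npz",im=im,d=d)
cv2.imwrite("pics/held.png",cv2.resize(im[120:240,240:380],(700,600),interpolation=cv2.INTER_CUBIC))
```

```text
toolx [0.991 0.137 0.001] tooly [ 0.137 -0.991  0.   ] toolz [ 0.001 -0.    -1.   ]
shift [-0.0001 -0.0009  0.018 ] turn [ 0.0002 -0.0011 -0.0014]
4.6 [0.5741 0.0685 0.2607] [ 0.4829 -0.2997 -3.254 ] [ 0.0561 -0.005  -0.0199] 0.015726544063956256 24.999283254146576
```

View pics/held.png

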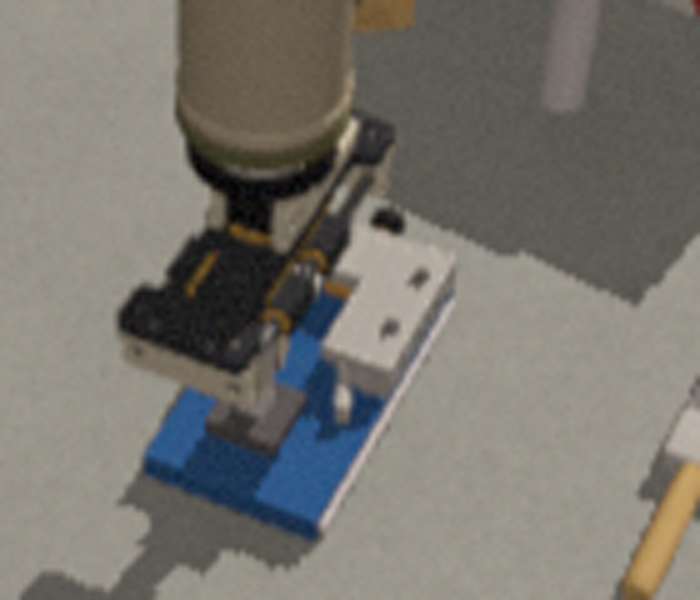

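Held upright over the open bed, with the foot at (208–303, 395–455) clear of the lead-ins and about 18 mm above the bed. The weight reads about 3.3 N. Lower gently until the bed takes it.

Emit:
{"name": "carry_out", "arguments": {
  "targets": [
    {"hand": 10,"x": 0,"y": 0,"z": 0.01,"ax": 0,"ay": 0,"az": 0},
    {"hand": 10,"x": 0,"y": 0,"z": 0.0155,"ax": 0,"ay": 0,"az": 0},
    {"hand": 10,"x": 0,"y": 0,"z": 0.0155,"ax": 0,"ay": 0,"az": 0},
    {"hand": 10,"x": 0,"y": 0,"z": 0.0165,"ax": 0,"ay": 0,"az": 0},
    {"hand": 10,"x": 0,"y": 0,"z": 0.0165,"ax": 0,"ay": 0,"az": 0}
  ]
}}

```text
t: 5.28
tool_pos: [0.5738, 0.0694, 0.243]
orientation: [3.134, 0.217, 0.0]
force: [0.3, 0.2, -3.7]
opening: 0.0159
gripper_force: 25.0
```

Run:
```python
from h import *
np.set_printoptions(precision=4,suppress=True)
f=np.load("scene3.npz");P=cloud("scene",f['d'])
c=onplane("scene",[(301,199),(294.2,208),(281.6,204)],.050)
u=np.array([-.1380,.9904]);w=np.array([-.9904,-.1380])
print(c,c[:,:2]@u-.0475,c[:,:2]@w+.578, np.degrees(np.arctan2(*(c[0]-c[1])[[1,0]])))
s=read_state();tp=s['tool_pos'];print(tp,s['force'],tp[:2]@u-.0495,tp[:2]@w+.578)
```

```text
[[0.5935 0.0883 0.05  ]
 [0.5956 0.0503 0.05  ]
 [0.5585 0.0423 0.05  ]] [-0.0419 -0.0799 -0.0827] [-0.022  -0.0188  0.019 ] 93.1277150003576
[0.5738 0.0694 0.243 ] [ 0.2771  0.2358 -3.6579] -0.059997358121703155 9.589333691895074e-05
```

Emit:
{"name": "carry_out", "arguments": {
  "targets": [
    {"hand": 10,"x": 0,"y": 0,"z": 0.0005,"ax": 0,"ay": 0,"az": 0},
    {"hand": 10,"x": 0,"y": 0,"z": 0.0005,"ax": 0,"ay": 0,"az": 0},
    {"hand": 10,"x": 0,"y": 0,"z": 0.0005,"ax": 0,"ay": 0,"az": 0}
  ]
}}

```text
t: 5.65
tool_pos: [0.5739, 0.0693, 0.2427]
orientation: [-3.134, -0.217, -0.001]
force: [0.5, 0.5, -1.0]
opening: 0.0158
gripper_force: 25.0
```

Emit:
{"name": "carry_out", "arguments": {
  "targets": [
    {"hand": 10,"x": 0,"y": 0,"z": 0.0005,"ax": 0,"ay": 0,"az": 0},
    {"hand": 10,"x": 0,"y": 0,"z": 0.0005,"ax": 0,"ay": 0,"az": 0},
    {"hand": 10,"x": 0,"y": 0,"z": 0.0005,"ax": 0,"ay": 0,"az": 0}
  ]
}}

```text
t: 6.02
tool_pos: [0.574, 0.0693, 0.2427]
orientation: [3.134, 0.217, 0.001]
force: [-3.3, 0.7, 5.3]
opening: 0.016
gripper_force: 25.0
```

The bed has taken the weight. Ease off slightly, then slide to just before the mouth.

Emit:
{"name": "carry_out", "arguments": {
  "targets": [
    {"hand": 10,"x": 0,"y": 0,"z": -0.0005,"ax": 0,"ay": 0,"az": 0},
    {"hand": 10,"x": 0,"y": -0.006,"z": -0.0005,"ax": 0,"ay": 0,"az": 0},
    {"hand": 10,"x": 0,"y": -0.012,"z": -0.0005,"ax": 0,"ay": 0,"az": 0},
    {"hand": 10,"x": 0,"y": -0.018,"z": -0.0005,"ax": 0,"ay": 0,"az": 0},
    {"hand": 10,"x": 0,"y": -0.024,"z": -0.0005,"ax": 0,"ay": 0,"az": 0},
    {"hand": 10,"x": 0,"y": -0.03,"z": -0.0005,"ax": 0,"ay": 0,"az": 0},
    {"hand": 10,"x": 0,"y": -0.034,"z": -0.0005,"ax": 0,"ay": 0,"az": 0},
    {"hand": 10,"x": 0,"y": -0.034,"z": -0.0005,"ax": 0,"ay": 0,"az": 0}
  ]
}}

```text
t: 7.02
tool_pos: [0.5691, 0.1036, 0.2427]
orientation: [-3.133, -0.218, -0.001]
force: [1.0, -0.7, 4.9]
opening: 0.0156
gripper_force: 25.0
```

Emit:
{"name": "carry_out", "arguments": {
  "targets": [
    {"hand": 10,"x": 0,"y": -0.003,"z": 0,"ax": 0,"ay": 0,"az": 0},
    {"hand": 10,"x": 0,"y": -0.006,"z": 0,"ax": 0,"ay": 0,"az": 0},
    {"hand": 10,"x": 0,"y": -0.006,"z": 0,"ax": 0,"ay": 0,"az": 0}
  ]
}}

```text
t: 7.4
tool_pos: [0.5686, 0.109, 0.2427]
orientation: [-3.134, -0.217, -0.002]
force: [3.7, -3.2, 3.5]
opening: 0.0156
gripper_force: 25.0
```

```bash
cat >> h.py <<'E'
def st():
    s=read_state();u=np.array([-.1380,.9904]);w=np.array([-.9904,-.1380]);tp=s['tool_pos'];f=s['force']
    print("t %.2f"%s['t'],"rest x %.4f y %.4f z %.4f"%(tp[:2]@u-.0495,tp[:2]@w+.578,tp[2]),"F along %.1f lat %.1f up %.1f"%(f[:2]@u,f[:2]@w,f[2]),"torque",s['wrist_torque'].round(2),"op %.4f"%s['opening'])
    Y=R.from_rotvec(s['orientation']).as_matrix()[:,1];print("yaw err",np.degrees(np.arctan2(Y[1],Y[0]))%180-97.93)
E
python3 -c "
from h import *
st()"
```

```text
t 7.40 rest x -0.0200 y -0.0002 z 0.2427 F along -3.7 lat -3.2 up 3.5 torque [-0.66 -0.53  0.03] op 0.0156
yaw err 0.0013488882548244874
```

Emit:
{"name": "carry_out", "arguments": {
  "targets": [
    {"hand": 10,"x": 0.0006,"y": 0,"z": -0.0003,"ax": 0,"ay": 0,"az": 0},
    {"hand": 10,"x": 0.0006,"y": 0,"z": -0.0003,"ax": 0,"ay": 0,"az": 0},
    {"hand": 10,"x": 0.0006,"y": -0.002,"z": -0.0003,"ax": 0,"ay": 0,"az": 0},
    {"hand": 10,"x": 0.0006,"y": -0.002,"z": -0.0003,"ax": 0,"ay": 0,"az": 0}
  ]
}}

```text
t: 7.9
tool_pos: [0.5686, 0.111, 0.2427]
orientation: [3.134, 0.217, 0.0]
force: [2.5, -4.6, 2.8]
opening: 0.0157
gripper_force: 25.0
```

```bash
python3 -c "
from h import *
st()"
```

```text
t 7.90 rest x -0.0181 y -0.0005 z 0.2427 F along -4.9 lat -1.8 up 2.8 torque [-0.72 -0.47  0.03] op 0.0157
yaw err -0.0034345658049659278
```

Emit:
{"name": "carry_out", "arguments": {
  "targets": [
    {"hand": 10,"x": 0.0005,"y": 0,"z": -0.0004,"ax": 0,"ay": 0,"az": 0},
    {"hand": 10,"x": 0.0005,"y": -0.002,"z": -0.0004,"ax": 0,"ay": 0,"az": 0},
    {"hand": 10,"x": 0.0005,"y": -0.004,"z": -0.0004,"ax": 0,"ay": 0,"az": 0},
    {"hand": 10,"x": 0.0005,"y": -0.004,"z": -0.0004,"ax": 0,"ay": 0,"az": 0}
  ]
}}

```text
t: 8.4
tool_pos: [0.5682, 0.1154, 0.2427]
orientation: [-3.134, -0.218, 0.001]
force: [1.0, -0.5, -0.7]
opening: 0.0159
gripper_force: 25.0
```

```bash
python3 -c "
from h import *
st()
im,d=read_camera('scene'); np.savez('scene4.npz',im=im,d=d)
cv2.imwrite('pics/mouth.png',cv2.resize(im[120:220,260:380],(720,600),interpolation=cv2.INTER_CUBIC))"
```

```text
t 8.40 rest x -0.0136 y -0.0007 z 0.2427 F along -0.6 lat -0.9 up -0.7 torque [-0.21 -0.34 -0.05] op 0.0159
yaw err 0.01898234191402537
```

View pics/mouth.png

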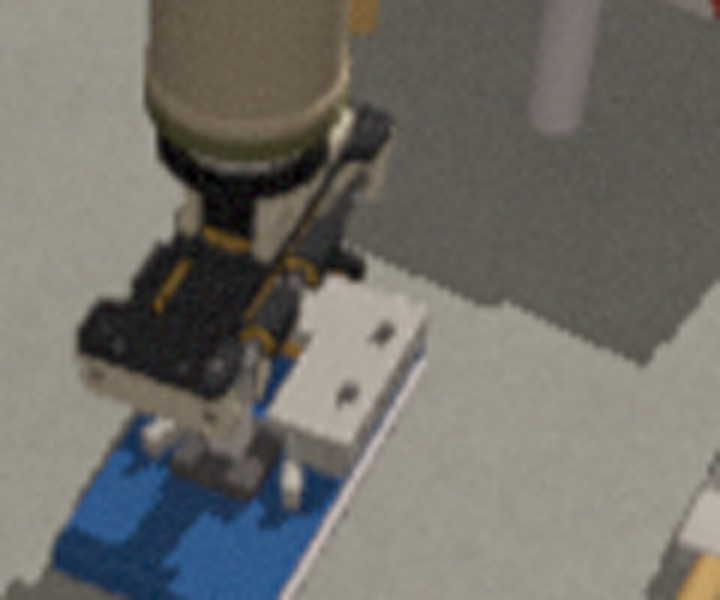

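The foot, at (225,465), is going in centrally between the lead-ins at (160,432) and (290,480), and the forces have dropped. Continue slowly.

Emit:
{"name": "carry_out", "arguments": {
  "targets": [
    {"hand": 10,"x": 0,"y": -0.002,"z": 0,"ax": 0,"ay": 0,"az": 0},
    {"hand": 10,"x": 0,"y": -0.004,"z": 0,"ax": 0,"ay": 0,"az": 0},
    {"hand": 10,"x": 0,"y": -0.006,"z": 0,"ax": 0,"ay": 0,"az": 0},
    {"hand": 10,"x": 0,"y": -0.008,"z": 0,"ax": 0,"ay": 0,"az": 0},
    {"hand": 10,"x": 0,"y": -0.008,"z": 0,"ax": 0,"ay": 0,"az": 0}
  ]
}}

```text
t: 9.07
tool_pos: [0.5672, 0.1232, 0.2429]
orientation: [-3.134, -0.218, 0.001]
force: [0.8, -0.1, -3.2]
opening: 0.0162
gripper_force: 25.0
```

```bash
python3 -c "
from h import *
st()"
```

```text
t 9.07 rest x -0.0057 y -0.0008 z 0.2429 F along -0.2 lat -0.8 up -3.2 torque [ 0.12 -0.07 -0.03] op 0.0162
yaw err 0.012370954681358626
```

Emit:
{"name": "carry_out", "arguments": {
  "targets": [
    {"hand": 10,"x": 0,"y": -0.002,"z": 0,"ax": 0,"ay": 0,"az": 0},
    {"hand": 10,"x": 0,"y": -0.004,"z": 0,"ax": 0,"ay": 0,"az": 0},
    {"hand": 10,"x": 0,"y": -0.006,"z": 0,"ax": 0,"ay": 0,"az": 0},
    {"hand": 10,"x": 0,"y": -0.008,"z": 0,"ax": 0,"ay": 0,"az": 0},
    {"hand": 10,"x": 0,"y": -0.01,"z": 0,"ax": 0,"ay": 0,"az": 0},
    {"hand": 10,"x": 0,"y": -0.012,"z": 0,"ax": 0,"ay": 0,"az": 0},
    {"hand": 10,"x": 0,"y": -0.012,"z": 0,"ax": 0,"ay": 0,"az": 0}
  ]
}}

```text
t: 9.95
tool_pos: [0.5657, 0.135, 0.2432]
orientation: [-3.134, -0.218, 0.0]
force: [-1.1, -0.3, -3.7]
opening: 0.0156
gripper_force: 25.0
```

```bash
python3 -c "
from h import *
st()"
```

```text
t 9.95 rest x 0.0061 y -0.0009 z 0.2432 F along -0.2 lat 1.1 up -3.7 torque [ 0.04 -0.04 -0.01] op 0.0156
yaw err 0.01082404879603871
```

Emit:
{"name": "carry_out", "arguments": {
  "targets": [
    {"hand": 10,"x": 0,"y": -0.002,"z": 0,"ax": 0,"ay": 0,"az": 0},
    {"hand": 10,"x": 0,"y": -0.004,"z": 0,"ax": 0,"ay": 0,"az": 0},
    {"hand": 10,"x": 0,"y": -0.006,"z": 0,"ax": 0,"ay": 0,"az": 0},
    {"hand": 10,"x": 0,"y": -0.008,"z": 0,"ax": 0,"ay": 0,"az": 0},
    {"hand": 10,"x": 0,"y": -0.01,"z": 0,"ax": 0,"ay": 0,"az": 0},
    {"hand": 10,"x": 0,"y": -0.012,"z": 0,"ax": 0,"ay": 0,"az": 0},
    {"hand": 10,"x": 0,"y": -0.012,"z": 0,"ax": 0,"ay": 0,"az": 0}
  ]
}}

```text
t: 10.82
tool_pos: [0.5641, 0.1469, 0.2432]
orientation: [-3.134, -0.218, -0.0]
force: [0.3, -0.7, -2.9]
opening: 0.0158
gripper_force: 25.0
```

```bash
python3 -c "
from h import *
st()"
```

```text
t 10.82 rest x 0.0181 y -0.0009 z 0.2432 F along -0.8 lat -0.2 up -2.9 torque [ 0.04  0.02 -0.01] op 0.0158
yaw err 0.012521636393842073
```

Emit:
{"name": "carry_out", "arguments": {
  "targets": [
    {"hand": 10,"x": 0,"y": -0.002,"z": 0,"ax": 0,"ay": 0,"az": 0},
    {"hand": 10,"x": 0,"y": -0.004,"z": 0,"ax": 0,"ay": 0,"az": 0},
    {"hand": 10,"x": 0,"y": -0.006,"z": 0,"ax": 0,"ay": 0,"az": 0},
    {"hand": 10,"x": 0,"y": -0.008,"z": 0,"ax": 0,"ay": 0,"az": 0},
    {"hand": 10,"x": 0,"y": -0.01,"z": 0,"ax": 0,"ay": 0,"az": 0},
    {"hand": 10,"x": 0,"y": -0.01,"z": 0,"ax": 0,"ay": 0,"az": 0}
  ]
}}

```text
t: 11.58
tool_pos: [0.5627, 0.1568, 0.2431]
orientation: [-3.134, -0.218, 0.0]
force: [0.8, -0.5, -4.9]
opening: 0.0156
gripper_force: 25.0
```

```bash
python3 -c "
from h import *
st()"
```

```text
t 11.57 rest x 0.0281 y -0.0009 z 0.2431 F along -0.6 lat -0.7 up -4.9 torque [0.04 0.01 0.02] op 0.0156
yaw err 0.011209459631103869
```

Emit:
{"name": "carry_out", "arguments": {
  "targets": [
    {"hand": 10,"x": 0,"y": -0.001,"z": 0,"ax": 0,"ay": 0,"az": 0},
    {"hand": 10,"x": 0,"y": -0.002,"z": 0,"ax": 0,"ay": 0,"az": 0},
    {"hand": 10,"x": 0,"y": -0.003,"z": 0,"ax": 0,"ay": 0,"az": 0},
    {"hand": 10,"x": 0,"y": -0.004,"z": 0,"ax": 0,"ay": 0,"az": 0},
    {"hand": 10,"x": 0,"y": -0.0045,"z": 0,"ax": 0,"ay": 0,"az": 0},
    {"hand": 10,"x": 0,"y": -0.0045,"z": 0,"ax": 0,"ay": 0,"az": 0}
  ]
}}

```text
t: 12.32
tool_pos: [0.5621, 0.1611, 0.2431]
orientation: [3.134, 0.217, -0.0]
force: [-0.7, -0.6, -3.4]
opening: 0.0159
gripper_force: 25.0
```

Emit:
{"name": "carry_out", "arguments": {
  "targets": [
    {"hand": 10,"x": 0,"y": -0.0005,"z": 0,"ax": 0,"ay": 0,"az": 0},
    {"hand": 10,"x": 0,"y": -0.001,"z": 0,"ax": 0,"ay": 0,"az": 0},
    {"hand": 10,"x": 0,"y": -0.001,"z": 0,"ax": 0,"ay": 0,"az": 0}
  ]
}}

```text
t: 12.7
tool_pos: [0.562, 0.1621, 0.2431]
orientation: [3.134, 0.217, 0.0]
force: [0.0, 0.1, -4.8]
opening: 0.0157
gripper_force: 25.0
```

```bash
python3 -c "
from h import *
st()"
```

```text
t 12.70 rest x 0.0335 y -0.0009 z 0.2431 F along 0.1 lat -0.0 up -4.8 torque [ 0.04  0.03 -0.02] op 0.0157
yaw err 0.00569552530974704
```

Free so far at x ≈ 33.5 mm. Now single 1 mm feeler steps, reading force[1], which runs roughly along the slot.

Emit:
{"name": "carry_out", "arguments": {
  "targets": [
    {"hand": 10,"x": 0,"y": -0.0005,"z": 0,"ax": 0,"ay": 0,"az": 0},
    {"hand": 10,"x": 0,"y": -0.001,"z": 0,"ax": 0,"ay": 0,"az": 0},
    {"hand": 10,"x": 0,"y": -0.001,"z": 0,"ax": 0,"ay": 0,"az": 0}
  ]
}}

```text
t: 13.08
tool_pos: [0.5618, 0.1631, 0.2431]
orientation: [-3.134, -0.217, 0.0]
force: [-0.1, 0.4, -2.8]
opening: 0.0158
gripper_force: 25.0
```

Emit:
{"name": "carry_out", "arguments": {
  "targets": [
    {"hand": 10,"x": 0,"y": -0.0005,"z": 0,"ax": 0,"ay": 0,"az": 0},
    {"hand": 10,"x": 0,"y": -0.001,"z": 0,"ax": 0,"ay": 0,"az": 0},
    {"hand": 10,"x": 0,"y": -0.001,"z": 0,"ax": 0,"ay": 0,"az": 0}
  ]
}}

```text
t: 13.45
tool_pos: [0.5617, 0.1641, 0.2431]
orientation: [3.134, 0.217, -0.0]
force: [0.8, -0.4, -3.2]
opening: 0.016
gripper_force: 25.0
```

Emit:
{"name": "carry_out", "arguments": {
  "targets": [
    {"hand": 10,"x": 0,"y": -0.0005,"z": 0,"ax": 0,"ay": 0,"az": 0},
    {"hand": 10,"x": 0,"y": -0.001,"z": 0,"ax": 0,"ay": 0,"az": 0},
    {"hand": 10,"x": 0,"y": -0.001,"z": 0,"ax": 0,"ay": 0,"az": 0}
  ]
}}

```text
t: 13.82
tool_pos: [0.5615, 0.1651, 0.2431]
orientation: [-3.134, -0.217, 0.0]
force: [-0.1, -0.8, -4.0]
opening: 0.0156
gripper_force: 25.0
```

Emit:
{"name": "carry_out", "arguments": {
  "targets": [
    {"hand": 10,"x": 0,"y": -0.0005,"z": 0,"ax": 0,"ay": 0,"az": 0},
    {"hand": 10,"x": 0,"y": -0.001,"z": 0,"ax": 0,"ay": 0,"az": 0},
    {"hand": 10,"x": 0,"y": -0.001,"z": 0,"ax": 0,"ay": 0,"az": 0}
  ]
}}

```text
t: 14.2
tool_pos: [0.5614, 0.1661, 0.2432]
orientation: [-3.134, -0.217, -0.0]
force: [0.0, 0.0, -2.6]
opening: 0.0157
gripper_force: 25.0
```

Emit:
{"name": "carry_out", "arguments": {
  "targets": [
    {"hand": 10,"x": 0,"y": -0.0005,"z": 0,"ax": 0,"ay": 0,"az": 0},
    {"hand": 10,"x": 0,"y": -0.001,"z": 0,"ax": 0,"ay": 0,"az": 0},
    {"hand": 10,"x": 0,"y": -0.001,"z": 0,"ax": 0,"ay": 0,"az": 0}
  ]
}}

```text
t: 14.58
tool_pos: [0.5614, 0.1665, 0.2432]
orientation: [3.133, 0.217, -0.0]
force: [0.6, -4.9, -2.4]
opening: 0.0157
gripper_force: 25.0
```

Stop felt: −4.9 N with the motion arrested at x ≈ 38 mm, which is within 36–48 mm. Lean a little harder and hold.

Emit:
{"name": "carry_out", "arguments": {
  "targets": [
    {"hand": 10,"x": 0,"y": -0.0002,"z": 0,"ax": 0,"ay": 0,"az": 0},
    {"hand": 10,"x": 0,"y": -0.0004,"z": 0,"ax": 0,"ay": 0,"az": 0},
    {"hand": 10,"x": 0,"y": -0.0004,"z": 0,"ax": 0,"ay": 0,"az": 0}
  ]
}}

```text
t: 14.95
tool_pos: [0.5614, 0.1666, 0.2432]
orientation: [3.133, 0.217, -0.0]
force: [-0.0, -7.4, -2.8]
opening: 0.0158
gripper_force: 25.0
```

```bash
python3 -c "
from h import *
st()"
```

```text
t 14.95 rest x 0.0381 y -0.0010 z 0.2432 F along -7.3 lat 1.1 up -2.8 torque [-1.39 -0.08  0.05] op 0.0158
yaw err -0.01828403508282861
```

About 7.4 N. Hold it there, then ease the load and set the foot onto the bed.

Emit:
{"name": "carry_out", "arguments": {
  "targets": [
    {"hand": 10,"x": 0,"y": 0,"z": 0,"ax": 0,"ay": 0,"az": 0},
    {"hand": 10,"x": 0,"y": 0,"z": 0,"ax": 0,"ay": 0,"az": 0},
    {"hand": 10,"x": 0,"y": 0,"z": 0,"ax": 0,"ay": 0,"az": 0},
    {"hand": 10,"x": 0,"y": 0,"z": 0,"ax": 0,"ay": 0,"az": 0},
    {"hand": 10,"x": 0,"y": 0,"z": 0,"ax": 0,"ay": 0,"az": 0}
  ]
}}

```text
t: 15.58
tool_pos: [0.5614, 0.1666, 0.2432]
orientation: [3.133, 0.217, 0.0]
force: [0.8, -7.0, -2.5]
opening: 0.0158
gripper_force: 25.0
```

Emit:
{"name": "carry_out", "arguments": {
  "targets": [
    {"hand": 10,"x": 0,"y": 0.0004,"z": 0,"ax": 0,"ay": 0,"az": 0},
    {"hand": 10,"x": 0,"y": 0.0006,"z": 0.0003,"ax": 0,"ay": 0,"az": 0},
    {"hand": 10,"x": 0,"y": 0.0006,"z": 0.0006,"ax": 0,"ay": 0,"az": 0},
    {"hand": 10,"x": 0,"y": 0.0006,"z": 0.0006,"ax": 0,"ay": 0,"az": 0}
  ]
}}

```text
t: 16.08
tool_pos: [0.5615, 0.1665, 0.2429]
orientation: [3.133, 0.217, 0.001]
force: [-1.0, -5.3, -0.7]
opening: 0.0161
gripper_force: 25.0
```

```bash
python3 -c "
from h import *
st()"
```

```text
t 16.07 rest x 0.0379 y -0.0011 z 0.2429 F along -5.1 lat 1.7 up -0.7 torque [-1.1   0.06  0.04] op 0.0161
yaw err -0.0083366400904481
```

Emit:
{"name": "carry_out", "arguments": {
  "targets": [
    {"hand": 10,"x": 0,"y": 0.0003,"z": 0,"ax": 0,"ay": 0,"az": 0},
    {"hand": 10,"x": 0,"y": 0.0003,"z": 0.0001,"ax": 0,"ay": 0,"az": 0},
    {"hand": 21,"x": 0,"y": 0.0003,"z": 0.0001,"ax": 0,"ay": 0,"az": 0},
    {"hand": 25,"x": 0,"y": 0.0003,"z": 0.0001,"ax": 0,"ay": 0,"az": 0},
    {"hand": 35,"x": 0,"y": 0.0003,"z": 0.0001,"ax": 0,"ay": 0,"az": 0},
    {"hand": 50,"x": 0,"y": 0.0003,"z": 0.0001,"ax": 0,"ay": 0,"az": 0},
    {"hand": 50,"x": 0,"y": 0.0003,"z": 0.0001,"ax": 0,"ay": 0,"az": 0}
  ]
}}

```text
t: 16.95
tool_pos: [0.5613, 0.1666, 0.2425]
orientation: [-3.134, -0.217, -0.0]
force: [0.6, 0.2, 0.2]
opening: 0.0453
gripper_force: 0.0
```

```bash
python3 -c "
from h import *
st()"
```

```text
t 16.95 rest x 0.0380 y -0.0009 z 0.2425 F along 0.1 lat -0.6 up 0.2 torque [-0.04  0.06 -0.01] op 0.0453
yaw err 0.0040011000982502765
```

Released, with no force on the tool. Go straight up, then back away and check.

Emit:
{"name": "carry_out", "arguments": {
  "targets": [
    {"hand": 50,"x": 0,"y": 0,"z": -0.02,"ax": 0,"ay": 0,"az": 0},
    {"hand": 50,"x": 0,"y": 0,"z": -0.05,"ax": 0,"ay": 0,"az": 0},
    {"hand": 50,"x": 0,"y": 0,"z": -0.1,"ax": 0,"ay": 0,"az": 0},
    {"hand": 50,"x": 0,"y": 0.05,"z": -0.13,"ax": 0,"ay": 0,"az": 0},
    {"hand": 50,"x": 0,"y": 0.1,"z": -0.13,"ax": 0,"ay": 0,"az": 0},
    {"hand": 50,"x": 0,"y": 0.15,"z": -0.13,"ax": 0,"ay": 0,"az": 0},
    {"hand": 50,"x": 0,"y": 0.2,"z": -0.13,"ax": 0,"ay": 0,"az": 0},
    {"hand": 50,"x": 0,"y": 0.24,"z": -0.13,"ax": 0,"ay": 0,"az": 0}
  ]
}}

```text
t: 17.95
tool_pos: [0.5945, -0.0732, 0.3744]
orientation: [3.134, 0.216, 0.003]
force: [0.3, 0.6, -0.3]
opening: 0.0463
gripper_force: 0.0
```

Emit:
{"name": "carry_out", "arguments": {
  "targets": [
    {"hand": 50,"x": -0.05,"y": 0.03,"z": 0,"ax": 0,"ay": 0,"az": 0},
    {"hand": 50,"x": -0.07,"y": 0.05,"z": 0,"ax": 0,"ay": 0,"az": 0},
    {"hand": 50,"x": -0.07,"y": 0.05,"z": 0,"ax": 0,"ay": 0,"az": 0},
    {"hand": 50,"x": -0.07,"y": 0.05,"z": 0,"ax": 0,"ay": 0,"az": 0}
  ]
}}

```text
t: 18.45
tool_pos: [0.5324, -0.13, 0.3737]
orientation: [3.134, 0.217, 0.003]
force: [-0.5, 0.2, -0.3]
opening: 0.0463
gripper_force: 0.0
```

Run:
```python
from h import *
np.set_printoptions(precision=4,suppress=True)
st()
u=np.array([-.1380,.9904]);w=np.array([-.9904,-.1380])
for n,b in(("top",(195,195,250,245)),("scene",(280,150,340,210))):
    im,d=read_camera(n);P=cloud(n,d)
    for lo,hi in((.055,.095),(.097,.115)):
        m=np.zeros((420,560),bool);m[b[1]:b[3],b[0]:b[2]]=1;m&=(P[...,2]>lo)&(P[...,2]<hi)
        q=P[m]
        if len(q):print(n,lo,m.sum(),q.mean(0),"rest",q[:,:2].mean(0)@u-(.051 if n=='top' else .047),q[:,:2].mean(0)@w+.578)
    cv2.imwrite(f"p_{n}.png",cv2.resize(im[b[1]-10:b[3]+10,b[0]-15:b[2]+15],(400,340),interpolation=cv2.INTER_CUBIC))
cv2.imwrite("pics/end.png",np.hstack([cv2.imread("p_top.png"),cv2.imread("p_scene.png")]))
```

```text
t 18.45 rest x -0.2517 y 0.0686 z 0.3737 F along 0.3 lat 0.4 up -0.3 torque [0.08 0.01 0.03] op 0.0463
yaw err -0.008323934432553415
top 0.055 17 [0.5558 0.1642 0.0766] rest 0.03493000964823268 0.004848732697678937
top 0.097 29 [0.5598 0.1664 0.1041] rest 0.03653147326690057 0.0006023763733559173
scene 0.055 65 [0.5625 0.1608 0.0759] rest 0.034659875439618335 -0.0013058711799592837
scene 0.097 25 [0.5608 0.1627 0.1033] rest 0.03676129181685715 8.471508804042127e-05
```

View pics/end.png

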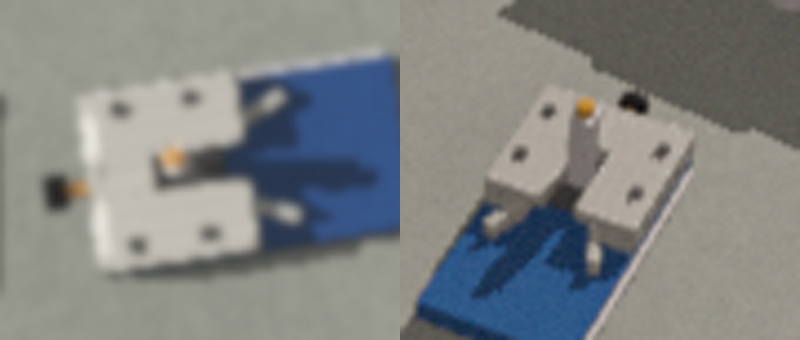

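The bolt stands upright in the slot, with its brass tip at (172,158) in the left half and (586,105) in the right. The cameras put it at about 36.6 mm against 38 mm felt. That is within calibration error, but I'll check with a light finger nudge that it didn't creep back from the stop.

```bash
python3 -c "
from h import *
delta([.5613,.1666,.3725],97.93)"
```

```text
toolx [0.99  0.139 0.001] tooly [ 0.139 -0.99   0.   ] toolz [ 0.001 -0.    -1.   ]
shift [ 0.0696 -0.2893  0.0007] turn [ 0.0002 -0.001   0.0011]
```

Emit:
{"name": "carry_out", "arguments": {
  "targets": [
    {"hand": 50,"x": 0.014,"y": -0.058,"z": 0,"ax": 0,"ay": 0,"az": 0},
    {"hand": 50,"x": 0.028,"y": -0.116,"z": 0,"ax": 0,"ay": 0,"az": 0},
    {"hand": 50,"x": 0.042,"y": -0.174,"z": 0,"ax": 0,"ay": 0,"az": 0},
    {"hand": 50,"x": 0.056,"y": -0.232,"z": 0,"ax": 0,"ay": 0,"az": 0},
    {"hand": 50,"x": 0.066,"y": -0.275,"z": 0,"ax": 0,"ay": 0,"az": 0},
    {"hand": 50,"x": 0.07,"y": -0.29,"z": 0,"ax": 0,"ay": 0,"az": 0},
    {"hand": 50,"x": 0.07,"y": -0.29,"z": 0,"ax": 0,"ay": 0,"az": 0},
    {"hand": 50,"x": 0.07,"y": -0.29,"z": 0,"ax": 0,"ay": 0,"az": 0}
  ]
}}

```text
t: 19.55
tool_pos: [0.5615, 0.1655, 0.3723]
orientation: [3.134, 0.216, -0.0]
force: [-0.3, -0.6, -0.9]
opening: 0.0466
gripper_force: 0.0
```

```bash
python3 -c "
from h import *
st();delta([.5613,.1666,.2425],97.93)"
```

```text
t 19.55 rest x 0.0369 y -0.0009 z 0.3723 F along -0.5 lat 0.3 up -0.9 torque [ 0.05 -0.07 -0.07] op 0.0466
yaw err -0.042476032028886834
toolx [ 0.991  0.137 -0.   ] tooly [ 0.137 -0.991  0.001] toolz [-0.    -0.001 -1.   ]
shift [ 0.     -0.0012  0.1298] turn [ 0.0006  0.0003 -0.0007]
```

Emit:
{"name": "carry_out", "arguments": {
  "targets": [
    {"hand": 50,"x": 0,"y": 0,"z": 0.05,"ax": 0,"ay": 0,"az": 0},
    {"hand": 50,"x": 0,"y": 0,"z": 0.1,"ax": 0,"ay": 0,"az": 0},
    {"hand": 50,"x": 0,"y": 0,"z": 0.12,"ax": 0,"ay": 0,"az": 0},
    {"hand": 50,"x": 0,"y": 0,"z": 0.128,"ax": 0,"ay": 0,"az": 0},
    {"hand": 50,"x": 0,"y": 0,"z": 0.128,"ax": 0,"ay": 0,"az": 0},
    {"hand": 28,"x": 0,"y": 0,"z": 0.128,"ax": 0,"ay": 0,"az": 0},
    {"hand": 28,"x": 0,"y": 0,"z": 0.128,"ax": 0,"ay": 0,"az": 0},
    {"hand": 28,"x": 0,"y": 0,"z": 0.128,"ax": 0,"ay": 0,"az": 0}
  ],
  "newtons": 5
}}

```text
t: 20.55
tool_pos: [0.5616, 0.1667, 0.2453]
orientation: [-3.134, -0.217, -0.002]
force: [-0.5, -0.6, -0.1]
opening: 0.0263
gripper_force: 0.0
```

```bash
python3 -c "
from h import *
st()"
```

```text
t 20.55 rest x 0.0381 y -0.0012 z 0.2453 F along -0.5 lat 0.6 up -0.1 torque [ 0.03  0.02 -0.01] op 0.0263
yaw err 0.009410884176929812
```

Emit:
{"name": "carry_out", "arguments": {
  "targets": [
    {"hand": 28,"x": 0,"y": -0.001,"z": 0,"ax": 0,"ay": 0,"az": 0},
    {"hand": 28,"x": 0,"y": -0.002,"z": 0,"ax": 0,"ay": 0,"az": 0},
    {"hand": 28,"x": 0,"y": -0.003,"z": 0,"ax": 0,"ay": 0,"az": 0},
    {"hand": 28,"x": 0,"y": -0.004,"z": 0,"ax": 0,"ay": 0,"az": 0},
    {"hand": 28,"x": 0,"y": -0.0045,"z": 0,"ax": 0,"ay": 0,"az": 0},
    {"hand": 28,"x": 0,"y": -0.0045,"z": 0,"ax": 0,"ay": 0,"az": 0}
  ]
}}

```text
t: 21.3
tool_pos: [0.5607, 0.171, 0.2444]
orientation: [-3.134, -0.217, 0.0]
force: [0.4, -0.4, 0.0]
opening: 0.026
gripper_force: 0.0
```

```bash
python3 -c "
from h import *
st()"
```

```text
t 21.30 rest x 0.0425 y -0.0009 z 0.2444 F along -0.4 lat -0.3 up 0.0 torque [ 0.04 -0.07  0.01] op 0.0260
yaw err 0.0038380968819069494
```

No contact at x = 42.5 mm with 5.1 mm of gap, so the bolt is within 0.6 mm of where it was pressed home. Back off, open and retreat.

Emit:
{"name": "carry_out", "arguments": {
  "targets": [
    {"hand": 28,"x": 0,"y": 0.002,"z": 0,"ax": 0,"ay": 0,"az": 0},
    {"hand": 28,"x": 0,"y": 0.0043,"z": 0,"ax": 0,"ay": 0,"az": 0},
    {"hand": 50,"x": 0,"y": 0.0043,"z": 0,"ax": 0,"ay": 0,"az": 0},
    {"hand": 50,"x": 0,"y": 0.0043,"z": 0,"ax": 0,"ay": 0,"az": 0},
    {"hand": 50,"x": 0,"y": 0.0043,"z": -0.03,"ax": 0,"ay": 0,"az": 0},
    {"hand": 50,"x": 0,"y": 0.0043,"z": -0.08,"ax": 0,"ay": 0,"az": 0},
    {"hand": 50,"x": 0,"y": 0.0043,"z": -0.13,"ax": 0,"ay": 0,"az": 0},
    {"hand": 50,"x": 0,"y": 0.0043,"z": -0.13,"ax": 0,"ay": 0,"az": 0}
  ]
}}

```text
t: 22.3
tool_pos: [0.5627, 0.1671, 0.3804]
orientation: [-3.133, -0.217, -0.015]
force: [-0.1, -0.4, -0.2]
opening: 0.0464
gripper_force: 0.0
```

Emit:
{"name": "carry_out", "arguments": {
  "targets": [
    {"hand": 50,"x": 0,"y": 0.05,"z": 0,"ax": 0,"ay": 0,"az": 0},
    {"hand": 50,"x": 0,"y": 0.1,"z": 0,"ax": 0,"ay": 0,"az": 0},
    {"hand": 50,"x": 0,"y": 0.15,"z": 0,"ax": 0,"ay": 0,"az": 0},
    {"hand": 50,"x": 0,"y": 0.2,"z": 0,"ax": 0,"ay": 0,"az": 0},
    {"hand": 50,"x": -0.02,"y": 0.24,"z": 0,"ax": 0,"ay": 0,"az": 0},
    {"hand": 50,"x": -0.05,"y": 0.27,"z": 0,"ax": 0,"ay": 0,"az": 0},
    {"hand": 50,"x": -0.05,"y": 0.27,"z": 0,"ax": 0,"ay": 0,"az": 0},
    {"hand": 50,"x": -0.05,"y": 0.27,"z": 0,"ax": 0,"ay": 0,"az": 0}
  ]
}}

```text
t: 23.3
tool_pos: [0.549, -0.1073, 0.3737]
orientation: [-3.133, -0.216, 0.001]
force: [-0.6, -0.5, 0.2]
opening: 0.0461
gripper_force: 0.0
```

Run:
```python
from h import *
np.set_printoptions(precision=4,suppress=True)
st()
for n,b in(("top",(195,195,250,245)),("scene",(280,150,340,210))):
    im,d=read_camera(n);P=cloud(n,d)
    m=np.zeros((420,560),bool);m[b[1]:b[3],b[0]:b[2]]=1;m&=(P[...,2]>.097)&(P[...,2]<.115)
    print(n,m.sum(),P[m].mean(0))
print(robot.close_job())
```

```text
t 23.30 rest x -0.2316 y 0.0491 z 0.3737 F along -0.4 lat 0.7 up 0.2 torque [-0.01  0.01 -0.03] op 0.0461
yaw err -0.026923789005806498
top 27 [0.559  0.1668 0.1047]
scene 28 [0.5617 0.1629 0.1032]
the job is handed in; nothing more can be done
None
```

The T-bolt stands upright in the slot, within about 0.6 mm of where I leaned it on the stop at about 7 N for over half a second; the gripper is clear and the job is handed in, with no verdict returned.

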